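# Stand the measuring cup on the laundry scale and zero it

## Task

The square metal measuring cup is draining upside down on the mat: turn it over and stand it, mouth up and without dropping it, in the middle of the laundry scale's steel pan, and let go. Then zero the scale: press its round button fully down and let it spring back, leaving the cup standing there. Do not press the round button before the cup stands on the pan, never press the bar-shaped key beside it, and leave the other things where they are.

Things in the scene. Friction and masses are not known exactly. Their poses are not given: they have to be found in the camera images.
- cup: Loose square measuring cup of bare aluminium, outside 54 x 54 mm and 80 mm long, straight sides, walls and floor 4 mm thick, about 0.16 kg. It starts mouth-down on the draining mat. Origin: centre of its open mouth (rim plane). z points from the mouth to the closed end, so z is up while mouth-down and down when mouth-up; x and y are normal to its flat sides
- cup_bottom (a point): centre of the outside of the cup's closed end, 80 mm from the mouth along the cup's z
- mat: Fixed flat grey draining mat, 240 (x) x 220 (y) mm, top 6 mm above the table. Origin: centre of its underside, on the table. The cup starts on it
- scale: Fixed white laundry scale, 260 (x) x 190 (y) mm, housing top 34 mm up. Origin: centre of its underside; x points from the controls (near end) to the pan. A flat rigid steel pan, 140 (x) x 170 (y) mm, top 45 mm above the table, is centred at x +50 mm; the round button is at x -90, y +50 mm, the bar-shaped key at x -90, y -50 mm
- pan (a point): centre of the top face of the scale's pan, 45 mm above the table, axes as the scale's
- tare_top (a point): centre of the top of the round white push button, 36 mm in diameter, 58 mm above the table when up, rising 12 mm out of a round grey collar 52 mm across on the scale; the point moves down with the button
- tare (a joint): travel of the round button in m: 0 up, 0.008 fully down; a spring brings it back, about 5 N hold it fully down
- unitkey_top (a point): centre of the top of the bar-shaped white key, 22 x 42 mm, on the scale; it goes down if pressed: leave it alone
- unitkey (a joint): travel of the bar-shaped key in m: 0 up, 0.006 fully down
- soap: loose bar of soap, 85 x 55 x 32 mm high, between scale and mat; a bystander, origin under its centre
- brush: loose scrubbing brush, 130 x 45 x 34 mm high, between scale and mat, farther out; a bystander, origin under its centre
- basket: loose yellow peg basket, 100 x 170 x 90 mm high, in the far row; a bystander, origin under its centre
- bowl: loose glass bowl, 130 mm across, 60 mm high, in the far row; a bystander, origin under its centre
- pegjar: loose round wooden peg jar, 84 mm across, 120 mm high, in the far row; a bystander, origin under its centre
- tub: loose white tub with a lid, 90 mm across, 85 mm high, at the far right; a bystander, origin under its centre
Not all that is in view belongs to the job. What is shaped like the cup but blue or yellow is not meant.

How it is judged:
On the way, in this order (a step that is already met when the one before it is completed fails the run):
1. the cup stands mouth-up in the middle of the pan, let go (angle between cup's own z axis and vertical above 3.04 rad and distance between cup_bottom and pan below 0.03 m and z of cup_bottom in the frame of pan below 0.004 m and contact force between the fingers and cup below 0.1 N and linear speed of cup below 0.03 m/s), for 0.2 s.
2. the round button is fully down (value of joint tare above 0.007 m), for 0.05 s.
3. the round button has sprung back (value of joint tare below 0.0015 m), for 0.1 s.
At the end, for the whole second after the job is handed in: The cup stands mouth-up (within 0.1 rad of upright) on the pan, the centre of its closed end within 30 mm of the pan's centre, at rest and let go; the round button has been pressed at least 7 of its 8 mm after that and is back up (within 1.5 mm) (angle between cup's own z axis and vertical above 3.04 rad and distance between cup_bottom and pan below 0.03 m and z of cup_bottom in the frame of pan below 0.004 m and linear speed of cup below 0.02 m/s and value of joint tare below 0.0015 m); the robot touches nothing.
It fails at once if the round button is pressed (over 3 mm) while the cup does not stand mouth-up on the pan (value of joint tare above 0.003 m and not (angle between cup's own z axis and vertical above 3 rad and distance between cup_bottom and pan below 0.035 m)).
It fails at once if the bar-shaped key is pressed (over 3 mm) (value of joint unitkey above 0.003 m).
It fails at once if the cup is dropped (falls free at over 0.9 m/s, some 4 cm) (linear speed of cup above 0.9 m/s and contact force between the fingers and cup below 0.01 N).
It fails at once if a bystander is moved by over 30 mm (distance of any of soap, brush, basket, bowl, pegjar, tub from where it was at the start of the episode above 0.03 m).
It also fails if it takes over 64 s, if anything falls off the work surface, if the arm or the gripper's body presses on something with over 40 N, if the wrist force passes 120 N, or if a joint passes its speed limit or range.

## Robot

A 6-joint arm with a two-finger parallel gripper is mounted at the origin on the work surface. World frame = base frame: x ahead of the robot, y to its left, z up, the work surface at z = 0. Lengths are in m, angles in rad, forces in N, time in s.
With the tool pointing down it reaches from about 0.375 to 0.9 m from the base axis. Payload 3.1 kg.
Tool frame: the origin (TCP) lies midway between the tips of the shut fingers; the grasp point (between the pads) lies 19 mm behind it; z points along the fingers, y is the line along which they close (so a half turn about z gives the same grasp; the last joint's range is limited). The gripper opens to 87 mm and grips with 3 to 60 N. Pads are 19 mm wide; open, the fingers measure 117 mm over their backs; the gripper's body (75 mm by 190 mm) begins 51 mm behind the grasp point.
Start: joints at [1.065, 0.527, 1.433, -0, 1.181, -0.178], TCP at [0.201, 0.592, 0.223] pointing down, gripper open.
Joint ranges: [-3.08, 3.08], [-0.75, 2.2], [0.22, 2.44], [-1.43, 4.57], [0, 2.65], [-2.85, 2.85]. Speed limits (rad/s): [2.79, 2.79, 3.14, 3.14, 3.14, 3.14].

## Interface

Orientations are given as a unit quaternion [x, y, z, w].
In Python, from rig import robot gives the robot as it stands.
- The arm moves only by the shell command python3 -m jog 'ROWS' [FORCE]. ROWS is a JSON object of lists of equal length, an entry for each row: "dp": the shift along the tool's x, y, z in mm, a list of three; "delta_rot": the turn, a rotation vector about the tool's x, y, z in rad, a list of three; "gripper": the opening, from -1 (shut) to 1 (fully open). A call has 1 to 12 rows; each row is the pose to reach, as a shift and turn from the pose commanded when the call began, along the tool's axes at that moment; what a row does not reach only later rows make up. A row lasts 1/10 s, in which the tool goes at most 50 mm and 8.59 degrees, less where a joint would pass 70% of its speed; a pose out of reach is approached as far as the arm can. A call with a gripper value outside its range is refused whole. The fingers move at their own pace and stop on an object; FORCE is the grip in N (left out, the last holds). Time passes only in rows, so rows that repeat a pose let the fingers close. It gives the time, the measured TCP pose, the force, the opening and the grip force at its end, in the units of the state.
- robot.get_obs(): the state, without advancing time (a new reading comes with each control period).
- robot.camera(name): name is "scene" or "top"; returns the picture (420x560x3 uint8, red, green, blue); there is no depth.
- robot.camera_model(name): a dict with "fx", "fy", "cx", "cy" (pixels), "xyz" and "orientation" of the camera in the world. Camera axes: x right, y down, z forward; pixel columns grow to the right and rows downward; lengths in m; the calibration is good to about 2 mm. A picture is of the moment at which its call begins. camera_model takes no time and is no camera call.
- robot.hand_in(): hands the job in; it is judged then, once.
Trained networks look in the newest picture that a camera, given by its name, has taken for a name from the list of things; names that differ only in an ending like _2 or _b are one class to them, and where a whole thing is asked for, a point or a joint stands for the part that bears it (a point fixed in the world has none). Each returns a list of dicts, best first, with "score" (0 to 1); they miss things now and then, are a little off and sometimes report something else, mostly with a low value. They report only what shows in the picture. A call takes as long as a camera call. They do not tell look-alikes from the thing itself.
- robot.search_frame(name, camera): "rect" ([left, top, right, bottom] in pixels, round what is visible of it).
The state is a dict: "time": time; "q": joint angles; "joint_velocities": joint speeds; "joint_torque": joint torques, N m; "position": TCP position; "tool_rot": TCP orientation; "ft_force": force on the tool from outside, world axes, zero at the start; "moment": the same for the moment, N m; "grip_width": finger opening in m; "grip_force": force on a finger pad.
Only numpy, scipy, OpenCV 4.12 (cv2) and the standard library are available. Lean on these libraries where they do the work, as an engineer would, in place of code of your own. Each camera call takes 0.05 s, during which the arm holds its last target. There are 200 camera calls.

## Working session

There is one attempt and no reset: what is moved stays moved. The work goes in short steps, Python scripts to look and compute and a shell command to move; the robot and the scene stay as the last step left them, time stands still between calls to the robot, and variables do not carry over. Pictures are saved under pics/ and viewed, at most 10 in all, crops included, and the job is handed in when it is done.

```bash
ls; mkdir -p pics
cat > h.py <<'E'
import numpy as np, cv2
from scipy.spatial.transform import Rotation as R
from rig import robot
def ray(cam,uv):
    m=robot.camera_model(cam); d=np.array([(uv[0]-m["cx"])/m["fx"],(uv[1]-m["cy"])/m["fy"],1.])
    return np.array(m["xyz"]), R.from_quat(m["orientation"]).apply(d)
def onz(cam,uv,z):
    o,d=ray(cam,uv); return o+d*(z-o[2])/d[2]
def proj(cam,p):
    m=robot.camera_model(cam); c=R.from_quat(m["orientation"]).inv().apply(np.array(p)-m["xyz"])
    return np.array([c[...,0]/c[...,2]*m["fx"]+m["cx"],c[...,1]/c[...,2]*m["fy"]+m["cy"]]).T
def save(cam,name,crop=None,k=1):
    im=robot.camera(cam)[:,:,::-1]
    if crop: im=im[crop[1]:crop[3],crop[0]:crop[2]]
    cv2.imwrite("pics/"+name,cv2.resize(im,None,fx=k,fy=k,interpolation=cv2.INTER_CUBIC))
E
python3 - <<'E'
from h import *
for c in ("scene","top"):
    save(c,c+"0.png"); print(c,robot.camera_model(c))
    for n in ("cup","scale","tare_top","mat","soap"):
        print(n,[(np.round(x["rect"]).tolist(),round(x["score"],2)) for x in robot.search_frame(n,c)][:4])
print(robot.get_obs())
E
```

```text
pics
scene {'fx': 413.9430969085135, 'fy': 413.9430969085135, 'cx': 276.902675668376, 'cy': 216.4925765926352, 'xyz': array([0.83376237, 0.33137437, 0.78454243]), 'orientation': array([ 0.27799831,  0.90681126, -0.30475169, -0.08681409])}
cup [([335.0, 161.0, 365.0, 204.0], 0.91), ([303.0, 124.0, 327.0, 169.0], 0.76)]
scale [([299.0, 259.0, 470.0, 415.0], 0.98)]
tare_top [([433.0, 315.0, 451.0, 335.0], 0.71), ([301.0, 264.0, 472.0, 413.0], 0.71)]
mat [([199.0, 167.0, 331.0, 268.0], 0.82)]
soap [([330.0, 218.0, 375.0, 253.0], 0.68)]
top {'fx': 452.3934802951259, 'fy': 452.3934802951259, 'cx': 285.92696499909016, 'cy': 217.07960998661193, 'xyz': array([ 0.42251906, -0.12069493,  1.05225331]), 'orientation': array([-0.69907235,  0.71063169, -0.05157731,  0.06033433])}
cup [([274.0, 317.0, 311.0, 353.0], 0.89), ([346.0, 315.0, 382.0, 356.0], 0.89), ([293.0, 225.0, 325.0, 258.0], 0.87), ([104.0, 198.0, 204.0, 312.0], 0.46)]
scale [([105.0, 195.0, 205.0, 312.0], 0.9)]
tare_top [([116.0, 287.0, 134.0, 304.0], 0.52)]
mat [([278.0, 191.0, 372.0, 295.0], 0.71), ([107.0, 199.0, 203.0, 317.0], 0.34)]
soap [([229.0, 276.0, 258.0, 315.0], 0.68)]
{'time': 0.6, 'q': array([ 1.06446996e+00,  5.27462473e-01,  1.43273867e+00, -3.23927102e-05,
        1.18141054e+00, -1.78505652e-01]), 'joint_velocities': array([ 3.03905763e-04,  5.41654086e-05, -6.87872867e-04, -4.36501518e-04,
       -8.89069585e-04, -4.76347700e-04]), 'joint_torque': array([-1.05836414e-03, -4.39749706e+01, -1.76892257e+01,  6.33045472e-02,
        5.07634773e-02, -3.02611159e-05]), 'position': array([0.20119901, 0.59168012, 0.22255914]), 'tool_rot': array([ 1.63171326e-01,  9.86597749e-01, -1.39934855e-05,  1.09192756e-05]), 'ft_force': array([-0.78145114,  0.2005159 , -1.08130966]), 'moment': array([-0.07416599, -0.05374159, -0.04734607]), 'grip_force': 0.0, 'grip_width': 0.0873533216230431}
```

View pics/top0.png

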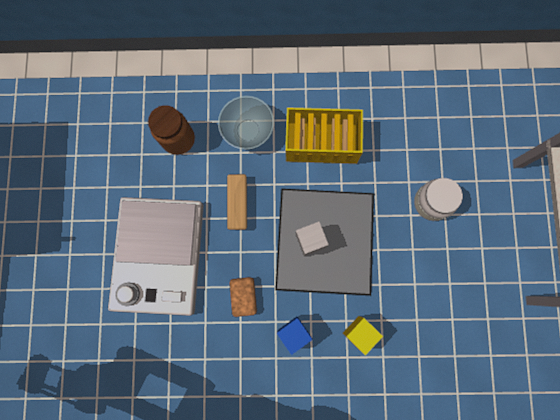

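View pics/scene0.png

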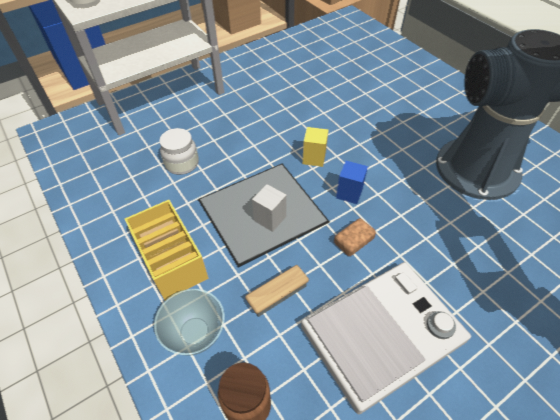

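Top view: three cup shapes, namely blue (294,335), yellow (364,336) and bare grey on the grey mat (312,238). The grey one fits, being bare aluminium and on the mat. The round button is at (127,293), the bar key at (173,296), and the soap and brush lie between scale and mat.

```bash
cat > meas.py <<'E'
from h import *
from scipy.optimize import least_squares
im=robot.camera("top"); 
def seg(im,roi,lo):
    g=im[roi[1]:roi[3],roi[0]:roi[2]].astype(int)
    m=(g.min(2)>lo).astype(np.uint8)
    n,l,s,c=cv2.connectedComponentsWithStats(m); i=1+np.argmax(s[1:,4])
    cn=max(cv2.findContours((l==i).astype(np.uint8),cv2.RETR_EXTERNAL,cv2.CHAIN_APPROX_NONE)[0],key=cv2.contourArea)
    return cn[:,0,:]+np.array(roi[:2]),s[i,4]
for nm,roi,z,lo in (("cup",(285,212,345,265),.086,150),("scale",(100,190,215,322),.034,130)):
    c,a=seg(im,roi,lo); P=np.array([onz("top",p,z)[:2] for p in c],np.float32)*1000
    (ctr,wh,ang)=cv2.minAreaRect(P); print(nm,a,np.round(ctr,1),np.round(wh,1),round(ang,1)); 
c=[robot.search_frame("mat","top")]
save("top","crop.png",(90,180,350,360),3)
for n in ("tare_top","unitkey_top","soap","brush"): 
    for x in robot.search_frame(n,"top")[:1]: r=x["rect"]; print(n,onz("top",((r[0]+r[2])/2,(r[1]+r[3])/2),.058 if "tare" in n else .03),r)
E
python3 meas.py
```

```text
cup 593 [ 532.7 -164.2] [52.3 53. ] 20.0
scale 8962 [506.1 205.1] [226.3 296.1] 88.9
tare_top [0.4166683  0.24619828 0.058     ] [114.2, 287.1, 133.2, 302.2]
unitkey_top [0.40981702 0.14950045 0.03      ] [160.6, 292.2, 182.0, 301.7]
soap [ 0.40698851 -0.01607476  0.03      ] [230.5, 276.4, 260.2, 317.8]
brush [0.61932897 0.00131743 0.03      ] [226.6, 177.8, 248.8, 229.4]
```

View pics/crop.png

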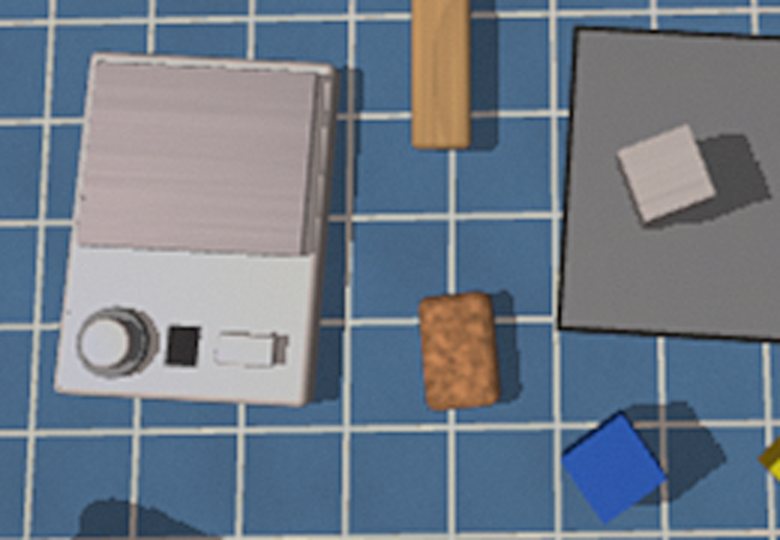

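The crop confirms it: the cup is the bare grey metal one at (312,238). The pan's top face has crop corners of about (95,62), (318,72), (302,254) and (77,244).

Run:
```python
from h import *
f=lambda u,v:(u/3+90,v/3+180)
P=np.array([onz("top",f(*p),.045)[:2] for p in ((95,62),(318,72),(302,254),(77,244))])
print(P.mean(0),np.linalg.norm(P-np.roll(P,1,0),axis=1),[np.degrees(np.arctan2(*(P[i]-P[j])[::-1])) for i,j in((0,3),(1,2),(0,1),(3,2))])
print("tare",onz("top",f(102,342),.058),"unit",onz("top",f(243,349),.046))
print("mat", [onz("top",p,.006)[:2].round(3) for p in((281,190),(373,194),(371,294),(276,289))])
o=robot.get_obs(); print(R.from_quat(o["tool_rot"]).as_matrix().round(3))
```

```text
[0.55387853 0.18373084] [0.13799674 0.17037005 0.13745671 0.16828528] [np.float64(-3.171512918800662), np.float64(-4.039083183645538), np.float64(86.37369104961292), np.float64(86.55729028505824)]
tare [0.41805447 0.24559979 0.058     ] unit [0.41136198 0.14596642 0.046     ]
mat [array([ 0.655, -0.098]), array([ 0.641, -0.315]), array([ 0.409, -0.3  ]), array([ 0.424, -0.084])]
[[-0.947  0.322 -0.   ]
 [ 0.322  0.947  0.   ]
 [ 0.     0.    -1.   ]]
```

```bash
cat >> h.py <<'E'
def tool(tilt,faz=20.):  # tool y at azimuth faz-90; tilt>0: tool z leans forward along azimuth faz
    f=np.array([np.cos(np.radians(faz)),np.sin(np.radians(faz)),0]); z=np.array([0,0,-1.])
    y=np.cross(z,f); return R.from_matrix(np.array([f,y,z]).T)*R.from_euler('y',tilt,degrees=True)
def go(grasp,tilt,faz=20.,back=0.):  # jog numbers for grasp point (pads) at 'grasp', withdrawn 'back' m along the tool
    o=robot.get_obs(); r0=R.from_quat(o["tool_rot"]); r1=tool(tilt,faz)
    p=np.array(grasp)+r1.as_matrix()[:,2]*(.019-back)
    print("tcp",p.round(4),"dp",(r0.inv().apply(p-o["position"])*1000).round(1).tolist(),"rot",(r0.inv()*r1).as_rotvec().round(4).tolist())
def st():
    o=robot.get_obs(); m=R.from_quat(o["tool_rot"]).as_matrix()
    print("t",round(o["time"],2),"q",o["q"].round(3),"grasp",(o["position"]-.019*m[:,2]).round(4),"z",m[:,2].round(3),"F",o["ft_force"].round(1),"w",round(o["grip_width"],4),round(o["grip_force"],1))
E
python3 -c "
from h import *
go((.46,.2,.27),0,80);go((.5,-.16,.25),0)"
```

```text
tcp [0.46  0.2   0.251] dp [-371.1, -287.5, -28.5] rot [0.0, -0.0, 1.4175]
tcp [ 0.5   -0.16   0.231] dp [-524.9, -615.5, -8.5] rot [0.0, -0.0, 2.4647]
```

```bash
python3 -m jog '{"dp":[[-371,-287,-28],[-371,-287,-28],[-371,-287,-28],[-371,-287,-28],[-371,-287,-28],[-371,-287,-28],[-371,-287,-28],[-371,-287,-28],[-371,-287,-28],[-371,-287,-28],[-371,-287,-28],[-371,-287,-28]],"delta_rot":[[0,0,1.4175],[0,0,1.4175],[0,0,1.4175],[0,0,1.4175],[0,0,1.4175],[0,0,1.4175],[0,0,1.4175],[0,0,1.4175],[0,0,1.4175],[0,0,1.4175],[0,0,1.4175],[0,0,1.4175]],"gripper":[1,1,1,1,1,1,1,1,1,1,1,1]}' 40; python3 -c "
from h import *
st();go((.5,-.16,.25),0); go((.5,-.16,.25),35)"
```

```text
time: 2.15
position: [0.4597, 0.2005, 0.2505]
tool_rot: [0.766, 0.643, -0.0, -0.0]
ft_force: [-1.0, -0.0, 0.3]
grip_width: 0.087
grip_force: 0.0
t 2.15 q [1.880e-01 3.260e-01 1.702e+00 1.000e-03 1.114e+00 3.620e-01] grasp [0.4597 0.2005 0.2695] z [-0.001  0.001 -1.   ] F [-1.  -0.   0.3] w 0.087 0.0
tcp [ 0.5   -0.16   0.231] dp [-348.0, 102.3, 19.3] rot [-0.001, 0.0001, 1.047]
tcp [ 0.5102 -0.1563  0.2344] dp [-342.6, 111.8, 15.8] rot [-0.3204, 0.5534, 1.0128]
```

```bash
python3 -m jog '{"dp":[[-343,112,16],[-343,112,16],[-343,112,16],[-343,112,16],[-343,112,16],[-343,112,16],[-343,112,16],[-343,112,16],[-343,112,16],[-343,112,16],[-343,112,16],[-343,112,16]],"delta_rot":[[-0.32,0.553,1.013],[-0.32,0.553,1.013],[-0.32,0.553,1.013],[-0.32,0.553,1.013],[-0.32,0.553,1.013],[-0.32,0.553,1.013],[-0.32,0.553,1.013],[-0.32,0.553,1.013],[-0.32,0.553,1.013],[-0.32,0.553,1.013],[-0.32,0.553,1.013],[-0.32,0.553,1.013]],"gripper":[1,1,1,1,1,1,1,1,1,1,1,1]}' 40; python3 -c "
from h import *
st();go((.533,-.164,.11),40); go((.533,-.164,.047),40,back=.09)"
```

```text
time: 3.35
position: [0.5113, -0.1548, 0.2351]
tool_rot: [0.939, 0.168, 0.296, -0.052]
ft_force: [0.4, -0.1, -0.4]
grip_width: 0.0872
grip_force: 0.0
t 3.35 q [-0.831  0.312  1.999  0.859  0.777 -0.23 ] grasp [ 0.5011 -0.1586  0.2507] z [ 0.539  0.197 -0.819] F [ 0.4 -0.1 -0.4] w 0.0872 0.0
tcp [ 0.5445 -0.1598  0.0954] dp [-56.1, 15.9, 131.3] rot [-0.0013, 0.0873, 0.0048]
tcp [ 0.4901 -0.1796  0.1014] dp [-100.0, 15.6, 93.2] rot [-0.0013, 0.0873, 0.0048]
```

```bash
python3 -m jog '{"dp":[[-50,8,45],[-100,16,93],[-100,16,93],[-100,16,93],[-100,16,93]],"delta_rot":[[0,0.087,0],[0,0.087,0],[0,0.087,0],[0,0.087,0],[0,0.087,0]],"gripper":[1,1,1,1,1]}' 40; python3 -c "
from h import *
st();go((.533,-.164,.047),40); save('top','a1.png',(180,120,400,340),2.5)"
```

```text
time: 3.85
position: [0.4887, -0.1807, 0.0978]
tool_rot: [0.926, 0.162, 0.335, -0.062]
ft_force: [1.0, -0.3, 0.8]
grip_width: 0.0869
grip_force: 0.0
t 3.85 q [-0.97   0.657  2.155  1.408  0.681 -1.039] grasp [ 0.4773 -0.185   0.1124] z [ 0.6    0.223 -0.768] F [ 1.  -0.3  0.8] w 0.0869 0.0
tcp [ 0.5445 -0.1598  0.0324] dp [3.9, -0.2, 88.3] rot [-0.0045, 0.003, -0.0038]
```

View pics/a1.png

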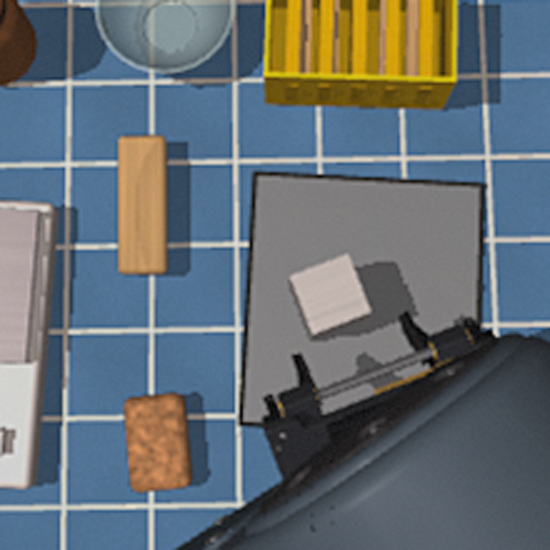

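The gripper's open fingers, at crop (300,370) and (410,330), straddle the line to the cup at (330,295), and they are aligned with it. I'll go in and grip.

```bash
python3 -m jog '{"dp":[[1,0,30],[3,0,60],[4,0,88],[4,0,88],[4,0,88],[4,0,88],[4,0,88],[4,0,88],[4,0,88],[4,0,88]],"delta_rot":[[0,0.003,-0.003],[0,0.003,-0.003],[0,0.003,-0.003],[0,0.003,-0.003],[0,0.003,-0.003],[0,0.003,-0.003],[0,0.003,-0.003],[0,0.003,-0.003],[0,0.003,-0.003],[0,0.003,-0.003]],"gripper":[1,1,1,1,-1,-1,-1,-1,-1,-1]}' 40; python3 -c "
from h import *
st();go((.52,-.164,.15),0); go((.50,-.17,.15),-48)"
```

```text
time: 4.9
position: [0.5452, -0.1609, 0.0369]
tool_rot: [0.925, 0.164, 0.339, -0.059]
ft_force: [-3.5, -0.4, 7.0]
grip_width: 0.0537
grip_force: 40.0
t 4.9 q [-0.829  0.814  2.083  1.664  0.642 -1.193] grasp [ 0.5336 -0.1651  0.0514] z [ 0.607  0.221 -0.764] F [-3.5 -0.4  7. ] w 0.0537 40.0
tcp [ 0.52  -0.164  0.131] dp [41.9, -5.6, -87.8] rot [0.0011, -0.702, 0.0028]
tcp [ 0.4867 -0.1748  0.1373] dp [19.3, -6.8, -115.2] rot [0.0023, -1.5398, 0.0023]
```

```bash
python3 -m jog '{"dp":[[20,-3,-45],[42,-6,-88],[60,-6,-105],[60,-6,-120],[60,-6,-120],[60,-6,-120],[60,-6,-120],[60,-6,-120]],"delta_rot":[[0,0,0],[0,0,0],[0,0,0],[0,-0.15,0],[0,-0.30,0],[0,-0.45,0],[0,-0.6,0],[0,-0.7,0]],"gripper":[-1,-1,-1,-1,-1,-1,-1,-1]}' 40; python3 -c "
from h import *
st();go((.48,-.18,.17),-49.8)"
```

```text
time: 5.7
position: [0.5123, -0.1643, 0.1655]
tool_rot: [0.978, 0.177, 0.11, -0.029]
ft_force: [-0.2, 1.2, -2.8]
grip_width: 0.054
grip_force: 40.0
t 5.7 q [-0.635  0.446  1.833  0.289  0.773  0.378] grasp [ 0.5084 -0.1661  0.184 ] z [ 0.205  0.096 -0.974] F [-0.2  1.2 -2.8] w 0.054 40.0
tcp [ 0.4664 -0.185   0.1577] dp [-50.7, 3.3, -3.8] rot [-0.014, -1.0966, 0.0177]
```

```bash
python3 -m jog '{"dp":[[-25,2,-2],[-50,3,-4],[-50,3,-4],[-50,3,-4],[-50,3,-4],[-50,3,-4],[-50,3,-4],[-50,3,-4],[-50,3,-4],[-50,3,-4],[-50,3,-4],[-50,3,-4]],"delta_rot":[[0,-0.15,0],[0,-0.3,0],[-0.01,-0.45,0],[-0.01,-0.6,0.01],[-0.01,-0.75,0.01],[-0.01,-0.9,0.01],[-0.014,-1.05,0.017],[-0.014,-1.096,0.017],[-0.014,-1.096,0.017],[-0.014,-1.096,0.017],[-0.014,-1.096,0.017],[-0.014,-1.096,0.017]],"gripper":[-1,-1,-1,-1,-1,-1,-1,-1,-1,-1,-1,-1]}' 40; python3 -c "
from h import *
st();go((.50,-.185,.04),-49.8); save('scene','b1.png',(160,60,380,300),2.5)"
```

```text
time: 6.9
position: [0.468, -0.1847, 0.1587]
tool_rot: [0.895, 0.158, -0.411, 0.073]
ft_force: [0.2, 0.1, -1.7]
grip_width: 0.0542
grip_force: 40.0
t 6.9 q [-0.313  0.818  1.363 -0.49   1.686  1.039] grasp [ 0.4816 -0.1797  0.1711] z [-0.712 -0.261 -0.652] F [ 0.2  0.1 -1.7] w 0.0542 40.0
tcp [ 0.4864 -0.19    0.0277] dp [109.4, 11.2, 73.7] rot [0.0017, -0.0081, 0.0005]
```

View pics/b1.png

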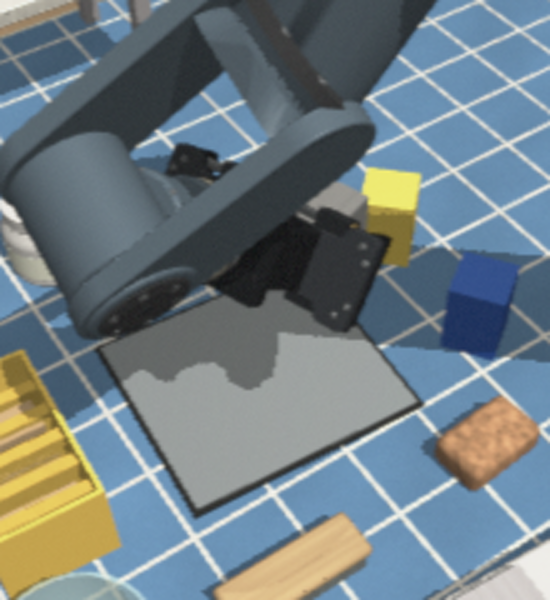

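The cup is held sideways, its mouth facing the robot, near crop (340,200), and it is clear of the yellow and blue cups. I'll lower it to the mat.

```bash
python3 -m jog '{"dp":[[30,3,20],[60,6,40],[85,9,58],[100,10,68],[109,11,74],[109,11,74],[109,11,74],[109,11,74]],"delta_rot":[[0,-0.008,0],[0,-0.008,0],[0,-0.008,0],[0,-0.008,0],[0,-0.008,0],[0,-0.008,0],[0,-0.008,0],[0,-0.008,0]],"gripper":[-1,-1,-1,-1,-1,-1,-1,-1]}' 40; python3 -c "
from h import *
st();go((.50,-.185,.034),-49.8)"
```

```text
time: 7.75
position: [0.4865, -0.1897, 0.0283]
tool_rot: [0.893, 0.158, -0.414, 0.074]
ft_force: [0.5, 0.3, -1.5]
grip_width: 0.054
grip_force: 40.0
t 7.75 q [-0.31   1.025  1.314 -0.489  1.556  1.114] grasp [ 0.5001 -0.1847  0.0406] z [-0.717 -0.264 -0.645] F [ 0.5  0.3 -1.5] w 0.054 40.0
tcp [ 0.4864 -0.19    0.0217] dp [4.9, 0.1, 4.4] rot [0.003, 0.0001, 0.0006]
```

Lower it in small steps.

```bash
python3 -m jog '{"dp":[[2,0,2],[4,0,3],[5,0,4],[5,0,4],[5,0,4]],"delta_rot":[[0,0,0],[0,0,0],[0,0,0],[0,0,0],[0,0,0]],"gripper":[-1,-1,-1,-1,-1]}' 40; python3 -c "
from h import *
st()"
```

```text
time: 8.25
position: [0.4859, -0.1894, 0.0205]
tool_rot: [0.893, 0.159, -0.415, 0.074]
ft_force: [-0.2, 0.1, -2.3]
grip_width: 0.0538
grip_force: 40.0
t 8.25 q [-0.309  1.037  1.312 -0.489  1.549  1.118] grasp [ 0.4995 -0.1844  0.0327] z [-0.718 -0.263 -0.644] F [-0.2  0.1 -2.3] w 0.0538 40.0
```

```bash
python3 -m jog '{"dp":[[1,0,0.5],[1.5,0,1.3],[1.5,0,1.3],[1.5,0,1.3]],"delta_rot":[[0,0,0],[0,0,0],[0,0,0],[0,0,0]],"gripper":[-1,-1,-1,-1]}'; python3 -m jog '{"dp":[[1,0,0.5],[1.5,0,1.3],[1.5,0,1.3],[1.5,0,1.3]],"delta_rot":[[0,0,0],[0,0,0],[0,0,0],[0,0,0]],"gripper":[-1,-1,-1,-1]}'; python3 -c "
from h import *
st()"
```

```text
time: 8.65
position: [0.4861, -0.1894, 0.0201]
tool_rot: [0.892, 0.158, -0.416, 0.074]
ft_force: [0.4, 1.2, 5.0]
grip_width: 0.0534
grip_force: 40.0
time: 9.05
position: [0.4861, -0.1894, 0.0201]
tool_rot: [0.892, 0.158, -0.417, 0.074]
ft_force: [1.7, 2.5, 12.1]
grip_width: 0.0534
grip_force: 40.0
t 9.05 q [-0.309  1.039  1.31  -0.49   1.551  1.12 ] grasp [ 0.4997 -0.1844  0.0323] z [-0.72  -0.264 -0.642] F [ 1.7  2.5 12.1] w 0.0534 40.0
```

```bash
python3 -m jog '{"dp":[[0,0,-1],[0,0,-1],[0,0,-1],[0,0,-1],[0,0,-1],[0,0,-40],[0,0,-80],[0,0,-120],[0,0,-150],[0,0,-150]],"delta_rot":[[0,0,0],[0,0,0],[0,0,0],[0,0,0],[0,0,0],[0,0,0],[0,0,0],[0,0,0],[0,0,0],[0,0,0]],"gripper":[1,1,1,1,1,1,1,1,1,1]}'; python3 -c "
from h import *
st();go((.49,-.188,.20),0)"
```

```text
time: 10.05
position: [0.5976, -0.1493, 0.1156]
tool_rot: [0.894, 0.159, -0.411, 0.076]
ft_force: [0.1, 0.5, 0.1]
grip_width: 0.0869
grip_force: 0.0
t 10.05 q [-0.219  1.022  0.978 -0.451  1.884  1.028] grasp [ 0.6111 -0.1443  0.1279] z [-0.712 -0.266 -0.65 ] F [0.1 0.5 0.1] w 0.0869 0.0
tcp [ 0.49  -0.188  0.181] dp [-124.0, -0.7, 44.4] rot [0.0066, 0.8633, 0.0023]
```

```bash
python3 -m jog '{"dp":[[-30,0,-20],[-60,0,0],[-90,0,20],[-120,-1,40],[-124,-1,44],[-124,-1,44],[-124,-1,44],[-124,-1,44],[-124,-1,44]],"delta_rot":[[0,0.1,0],[0,0.25,0],[0,0.4,0],[0.006,0.55,0],[0.006,0.7,0],[0.006,0.863,0.002],[0.006,0.863,0.002],[0.006,0.863,0.002],[0.006,0.863,0.002]],"gripper":[1,1,1,1,1,1,1,1,1]}'; python3 -c "
from h import *
st();go((.488,-.188,.033),30,back=.09);save('scene','c1.png',(180,120,400,300),3)"
```

```text
time: 10.95
position: [0.4871, -0.1881, 0.179]
tool_rot: [0.985, 0.173, -0.005, -0.002]
ft_force: [1.0, -0.1, -0.6]
grip_width: 0.0872
grip_force: 0.0
t 10.95 q [-0.58   0.454  1.727 -0.005  0.97   0.646] grasp [ 0.4873 -0.1882  0.198 ] z [-0.011  0.002 -1.   ] F [ 1.  -0.1 -0.6] w 0.0872 0.0
tcp [ 0.4546 -0.2001  0.0945] dp [-33.8, 0.6, 84.8] rot [-0.0047, 0.5331, -0.0027]
```

View pics/c1.png

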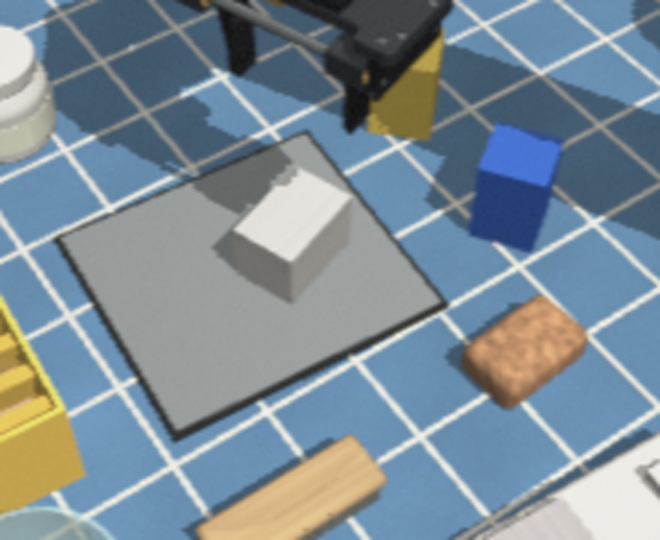

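The cup lies flat on its side, closed end away from the robot; its top face has crop corners of about (232,232), (290,262), (352,197) and (300,168).

```bash
python3 -c "
from h import *
for p in ((232,232),(290,262),(352,197),(299,168)): print(onz('scene',(p[0]/3+180,p[1]/3+120),.06).round(3))
"
python3 -m jog '{"dp":[[-10,0,25],[-20,0,50],[-34,1,85],[-34,1,85],[-34,1,85],[-34,1,85]],"delta_rot":[[0,0.15,0],[0,0.3,0],[0,0.45,0],[0,0.533,0],[0,0.533,0],[0,0.533,0]],"gripper":[1,1,1,1,1,1]}'; python3 -c "
from h import *
st();go((.488,-.188,.033),30)"
```

```text
[ 0.544 -0.196  0.06 ]
[ 0.524 -0.147  0.06 ]
[ 0.448 -0.173  0.06 ]
[ 0.465 -0.222  0.06 ]
time: 11.6
position: [0.4569, -0.1981, 0.095]
tool_rot: [0.952, 0.17, 0.249, -0.051]
ft_force: [-0.7, 0.4, 0.3]
grip_width: 0.087
grip_force: 0.0
t 11.6 q [-0.951  0.587  2.112  1.062  0.578 -0.682] grasp [ 0.4482 -0.2015  0.1116] z [ 0.457  0.181 -0.871] F [-0.7  0.4  0.3] w 0.087 0.0
tcp [ 0.4969 -0.1848  0.0165] dp [-1.9, 2.4, 89.1] rot [-0.0136, 0.0095, -0.0001]
```

```bash
python3 -m jog '{"dp":[[0,1,35],[-2,2,70],[-2,2,89],[-2,2,89],[-2,2,89],[-2,2,89],[-2,2,89],[-2,2,89],[-2,2,89],[-2,2,89]],"delta_rot":[[-0.01,0.009,0],[-0.01,0.009,0],[-0.013,0.009,0],[-0.013,0.009,0],[-0.013,0.009,0],[-0.013,0.009,0],[-0.013,0.009,0],[-0.013,0.009,0],[-0.013,0.009,0],[-0.013,0.009,0]],"gripper":[1,1,1,1,1,-1,-1,-1,-1,-1]}' 40; python3 -c "
from h import *
st();go((.48,-.188,.18),29)"
```

```text
time: 12.6
position: [0.4955, -0.185, 0.0182]
tool_rot: [0.952, 0.167, 0.254, -0.044]
ft_force: [0.9, -2.2, 1.5]
grip_width: 0.0553
grip_force: 1.0
t 12.6 q [-0.856  0.783  2.088  1.444  0.487 -1.009] grasp [ 0.4866 -0.1882  0.0347] z [ 0.468  0.169 -0.867] F [ 0.9 -2.2  1.5] w 0.0553 1.0
tcp [ 0.4887 -0.1848  0.1634] dp [66.8, -2.4, -129.1] rot [0.0015, -0.015, -0.0021]
```

```bash
python3 -m jog '{"dp":[[0,0,0],[0,0,0],[0,0,0],[20,0,-38],[40,-1,-80],[60,-2,-120],[67,-2,-129],[67,-2,-129],[67,-2,-129]],"delta_rot":[[0,0,0],[0,0,0],[0,0,0],[0,0,0],[0,0,0],[0,0,0],[0,-0.1,0],[0,-0.2,0],[0,-0.3,0]],"gripper":[-1,-1,-1,-1,-1,-1,-1,-1,-1]}' 40; python3 -c "
from h import *
st();go((.48,.0,.23),-20);go((.5,.1,.25),-60.1)"
```

```text
time: 13.5
position: [0.4876, -0.1834, 0.1627]
tool_rot: [0.978, 0.172, 0.12, -0.024]
ft_force: [0.5, 1.4, -3.0]
grip_width: 0.0534
grip_force: 40.0
t 13.5 q [-0.704  0.43   1.887  0.324  0.734  0.286] grasp [ 0.4834 -0.1851  0.1811] z [ 0.225  0.088 -0.97 ] F [ 0.5  1.4 -3. ] w 0.0534 40.0
tcp [ 0.4739 -0.0022  0.2121] dp [59.3, -175.2, -35.1] rot [-0.006, -0.5935, 0.0002]
tcp [0.4845 0.0944 0.2405] dp [107.8, -262.5, -51.7] rot [-0.0058, -1.2933, 0.0023]
```

```bash
python3 -m jog '{"dp":[[20,-40,-40],[40,-80,-50],[60,-120,-52],[80,-160,-52],[100,-200,-52],[108,-240,-52],[108,-262,-52],[108,-262,-52],[108,-262,-52],[108,-262,-52],[108,-262,-52],[108,-262,-52]],"delta_rot":[[0,-0.1,0],[0,-0.24,0],[0,-0.38,0],[0,-0.52,0],[0,-0.66,0],[0,-0.8,0],[0,-0.94,0],[-0.005,-1.08,0.002],[-0.005,-1.2,0.002],[-0.005,-1.293,0.002],[-0.005,-1.293,0.002],[-0.005,-1.293,0.002]],"gripper":[-1,-1,-1,-1,-1,-1,-1,-1,-1,-1,-1,-1]}' 40; python3 -c "
from h import *
st();go((.554,.184,.15),-60.1);save('scene','d1.png',None,1.3)"
```

```text
time: 14.7
position: [0.4851, 0.0938, 0.2398]
tool_rot: [0.853, 0.152, -0.491, 0.086]
ft_force: [0.4, -0.8, -1.6]
grip_width: 0.0538
grip_force: 40.0
t 14.7 q [ 0.099  0.849  1.16  -0.259  2.148  1.297] grasp [0.5005 0.0994 0.2493] z [-0.812 -0.296 -0.503] F [ 0.4 -0.8 -1.6] w 0.0538 40.0
tcp [0.5385 0.1784 0.1405] dp [125.7, -60.9, -18.5] rot [0.0004, -0.0049, 0.0024]
```

View pics/d1.png

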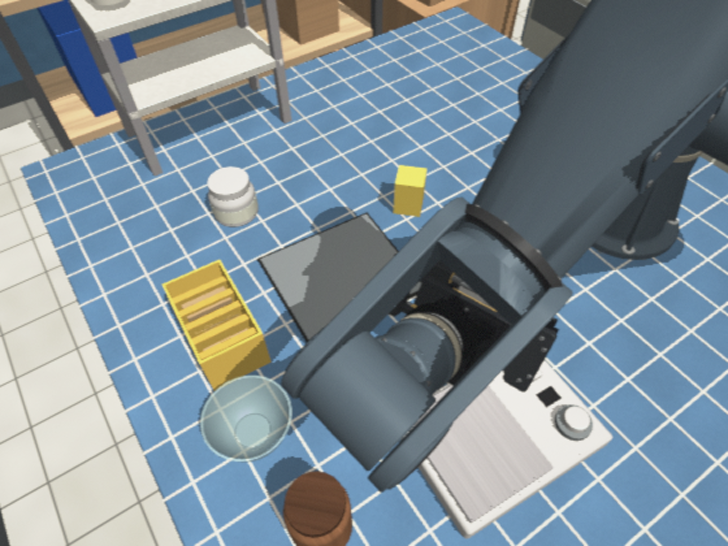

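The cup is hidden beneath the wrist, which looms over the pan's far end; the peg jar (318,510) stands near the wrist's landing spot. I'll check that clearance before descending by fitting the wrist length from the logged poses.

Run:
```python
from h import *
from scipy.optimize import least_squares
D=[([1.0645,.5275,1.4327],[.2012,.5917,.2226],[0,0,-1]),
([.188,.326,1.702],[.4597,.2005,.2505],[-.001,.001,-1]),([-.831,.312,1.999],[.5113,-.1548,.2351],[.539,.197,-.819]),
([-.97,.657,2.155],[.4887,-.1807,.0978],[.6,.223,-.768]),([-.829,.814,2.083],[.5452,-.1609,.0369],[.607,.221,-.764]),
([-.635,.446,1.833],[.5123,-.1643,.1655],[.205,.096,-.974]),([-.313,.818,1.363],[.468,-.1847,.1587],[-.712,-.261,-.652]),
([-.219,1.022,.978],[.5976,-.1493,.1156],[-.712,-.266,-.65]),([-.58,.454,1.727],[.4871,-.1881,.179],[-.011,.002,-1]),
([.099,.849,1.16],[.4851,.0938,.2398],[-.812,-.296,-.503])]
def f(x):
    d1,a1,a2,a3,d,L,e=x; r=[]
    for q,p,a in D:
        s=q[1]+q[2]
        w=np.array([a1+a2*np.sin(q[1])+a3*np.sin(s)+e*np.cos(s),d,d1+a2*np.cos(q[1])+a3*np.cos(s)-e*np.sin(s)])
        r+=list(R.from_euler('z',q[0]).apply(w)+L*np.array(a)-p)
    return r
s=least_squares(f,[.35,0,.4,.4,.1,.2,0]); print(s.x.round(3),np.abs(s.fun).max())
for n,z,uv in (("pegjar",.12,None),("bowl",.06,None)):
    for x in robot.search_frame(n,"scene")[:2]: print(n,np.round(x["rect"]),x["score"])
print("jar top",onz("top",(166,120),.12),"bowl",onz("top",(246,122),.06))
```

```text
[ 0.274 -0.     0.588  0.392  0.111  0.306  0.114] 0.00039443804187536124
pegjar [215. 362. 270. 420.] 0.76
bowl [156. 287. 223. 355.] 0.76
bowl [158. 129. 200. 178.] 0.71
jar top [0.7893535  0.14661326 0.12      ] bowl [ 0.80432529 -0.021102    0.06      ]
```

```bash
python3 -c "
from h import *
go((.554,.184,.15),-60.1,40)"
```

```text
tcp [0.5414 0.1734 0.1405] dp [128.0, -55.7, -17.7] rot [-0.3014, -0.0082, -0.1741]
```

```bash
python3 -m jog '{"dp":[[25,-15,-4],[50,-30,-8],[75,-45,-12],[100,-56,-16],[128,-56,-18],[128,-56,-18],[128,-56,-18],[128,-56,-18]],"delta_rot":[[-0.1,-0.003,-0.058],[-0.2,-0.005,-0.116],[-0.3,-0.008,-0.174],[-0.301,-0.008,-0.174],[-0.301,-0.008,-0.174],[-0.301,-0.008,-0.174],[-0.301,-0.008,-0.174],[-0.301,-0.008,-0.174]],"gripper":[-1,-1,-1,-1,-1,-1,-1,-1]}' 40; python3 -c "
from h import *
st();go((.554,.184,.098),-60.1,40);save('scene','e1.png',(260,180,560,420),2.5)"
```

```text
time: 15.65
position: [0.5413, 0.1734, 0.1414]
tool_rot: [0.813, 0.296, -0.471, 0.171]
ft_force: [-0.7, -0.3, -2.4]
grip_width: 0.054
grip_force: 40.0
t 15.65 q [ 0.296  1.049  0.974 -0.401  2.096  1.153] grasp [0.554  0.184  0.1508] z [-0.665 -0.556 -0.498] F [-0.7 -0.3 -2.4] w 0.054 40.0
tcp [0.5414 0.1734 0.0885] dp [45.8, 0.1, 26.3] rot [-0.0014, 0.0007, -0.0]
```

View pics/e1.png

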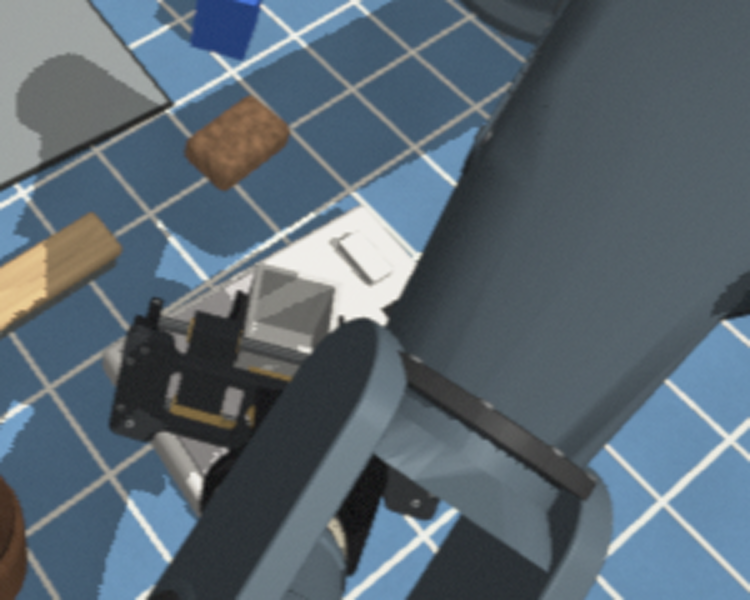

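The cup hangs mouth up, with its opening at crop (290,305), over the pan, and the wrist is clear of the jar at the lower left. I'll lower it.

```bash
python3 -m jog '{"dp":[[15,0,9],[30,0,18],[40,0,23],[46,0,26],[46,0,26],[46,0,26]],"delta_rot":[[0,0,0],[0,0,0],[0,0,0],[0,0,0],[0,0,0],[0,0,0]],"gripper":[-1,-1,-1,-1,-1,-1]}' 40; python3 -c "
from h import *
st()"; python3 -m jog '{"dp":[[1,0,0.5],[2,0,1],[2.6,0,1.5],[2.6,0,1.5],[2.6,0,1.5]],"delta_rot":[[0,0,0],[0,0,0],[0,0,0],[0,0,0],[0,0,0]],"gripper":[-1,-1,-1,-1,-1]}' 40; python3 -c "
from h import *
st()"
```

```text
time: 16.3
position: [0.5415, 0.1742, 0.0862]
tool_rot: [0.813, 0.296, -0.472, 0.171]
ft_force: [0.3, -0.2, -2.1]
grip_width: 0.0539
grip_force: 40.0
t 16.3 q [ 0.298  1.119  0.969 -0.388  2.037  1.181] grasp [0.5541 0.1848 0.0956] z [-0.665 -0.557 -0.497] F [ 0.3 -0.2 -2.1] w 0.0539 40.0
time: 16.8
position: [0.5416, 0.1743, 0.0842]
tool_rot: [0.813, 0.296, -0.471, 0.171]
ft_force: [0.2, 1.8, 0.9]
grip_width: 0.0541
grip_force: 40.0
t 16.8 q [ 0.298  1.122  0.969 -0.387  2.034  1.182] grasp [0.5543 0.1849 0.0936] z [-0.665 -0.557 -0.497] F [0.2 1.8 0.9] w 0.0541 40.0
```

Contact is at 0.0936, as predicted. I'll settle 1 mm more, then release and withdraw.

```bash
python3 -m jog '{"dp":[[0.5,0,0.3],[0.9,0,0.5],[0.9,0,0.5]],"delta_rot":[[0,0,0],[0,0,0],[0,0,0]],"gripper":[-1,-1,-1]}' 40; python3 -m jog '{"dp":[[0,0,0],[0,0,0],[0,0,0],[0,0,0],[0,0,0],[0,0,-20],[0,0,-50],[0,0,-90],[0,0,-120],[0,0,-120]],"delta_rot":[[0,0,0],[0,0,0],[0,0,0],[0,0,0],[0,0,0],[0,0,0],[0,0,0],[0,0,0],[0,0,0],[0,0,0]],"gripper":[1,1,1,1,1,1,1,1,1,1]}'; python3 -c "
from h import *
st();go((.62,.3,.30),-20,40)"
```

```text
time: 17.1
position: [0.5416, 0.1743, 0.0842]
tool_rot: [0.813, 0.296, -0.472, 0.171]
ft_force: [1.2, 1.1, 5.8]
grip_width: 0.0536
grip_force: 40.0
time: 18.1
position: [0.6235, 0.2431, 0.1437]
tool_rot: [0.815, 0.297, -0.468, 0.171]
ft_force: [0.6, -0.2, -0.2]
grip_width: 0.0873
grip_force: 0.0
t 18.1 q [ 0.344  1.215  0.534 -0.441  2.357  1.065] grasp [0.6361 0.2537 0.1532] z [-0.661 -0.557 -0.503] F [ 0.6 -0.2 -0.2] w 0.0873 0.0
tcp [0.615  0.2958 0.2821] dp [-106.0, -45.6, -93.4] rot [0.0019, 0.6948, -0.0001]
```

```bash
python3 -m jog '{"dp":[[-20,-10,-40],[-45,-20,-70],[-70,-30,-90],[-106,-46,-93],[-106,-46,-93],[-106,-46,-93],[-106,-46,-93],[-106,-46,-93]],"delta_rot":[[0,0,0],[0,0.15,0],[0,0.3,0],[0,0.45,0],[0,0.6,0],[0,0.695,0],[0,0.695,0],[0,0.695,0]],"gripper":[-1,-1,-1,-1,-1,-1,-1,-1]}'; python3 -c "
from h import *
st();go((.418,.245,.25),0,0);save('top','f1.png',(90,180,270,330),3)"
```

```text
time: 18.9
position: [0.6126, 0.2935, 0.2801]
tool_rot: [0.925, 0.336, -0.168, 0.06]
ft_force: [0.3, -0.3, -0.4]
grip_width: 0.0313
grip_force: 0.0
t 18.9 q [ 0.338  0.735  0.914 -0.126  1.829  1.2  ] grasp [0.6177 0.2978 0.2979] z [-0.27  -0.224 -0.936] F [ 0.3 -0.3 -0.4] w 0.0313 0.0
tcp [0.418 0.245 0.231] dp [-151.5, -87.7, 109.5] rot [0.1232, 0.3448, 0.6901]
```

```bash
python3 -m jog '{"dp":[[-37,-22,25],[-75,-44,50],[-110,-66,80],[-151,-88,109],[-151,-88,109],[-151,-88,109],[-151,-88,109],[-151,-88,109],[-151,-88,109],[-151,-88,109]],"delta_rot":[[0.015,0.043,0.086],[0.03,0.086,0.172],[0.046,0.13,0.26],[0.06,0.172,0.345],[0.077,0.215,0.43],[0.09,0.26,0.52],[0.108,0.3,0.6],[0.123,0.345,0.69],[0.123,0.345,0.69],[0.123,0.345,0.69]],"gripper":[-1,-1,-1,-1,-1,-1,-1,-1,-1,-1]}'; python3 -c "
from h import *
st();go((.418,.244,.089),0,0);save('scene','f2.png',(260,180,560,420),2.5)"
```

```text
time: 19.95
position: [0.4197, 0.2465, 0.2299]
tool_rot: [1.0, 0.001, -0.0, -0.0]
ft_force: [0.1, -0.4, 1.0]
grip_width: 0.0008
grip_force: 0.0
t 19.95 q [0.301 0.332 1.762 0.    1.047 1.869] grasp [0.4197 0.2465 0.2489] z [-0.  0. -1.] F [ 0.1 -0.4  1. ] w 0.0008 0.0
tcp [0.418 0.244 0.07 ] dp [-1.6, 2.5, 159.9] rot [-0.0001, 0.0003, 0.003]
```

View pics/f2.png

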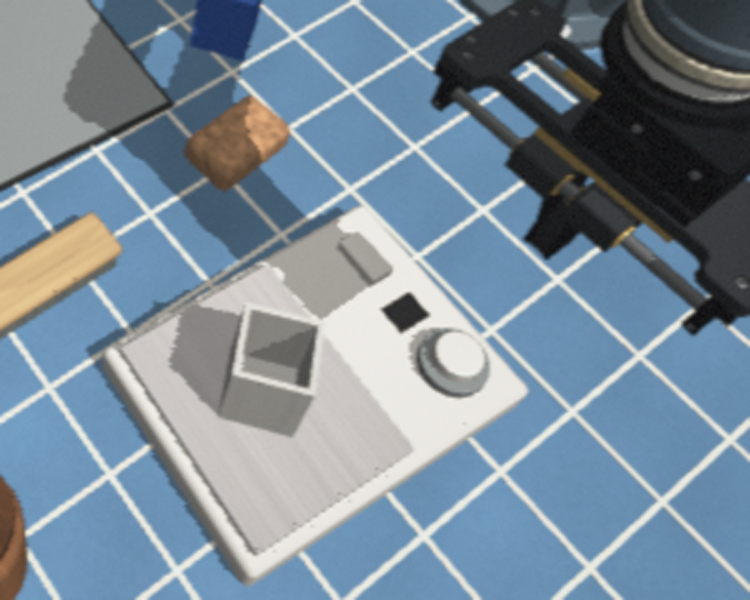

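The cup stands mouth up on the pan with its rim centre near crop (277,348). The button top is at (461,355), and the bar key at (365,257) is untouched.

```bash
python3 -c "
from h import *
f=lambda u,v:(u/2.5+260,v/2.5+180)
print('cup',onz('scene',f(277,348),.125));print('tare',onz('scene',f(462,354),.058))
print('pan',np.mean([onz('scene',f(*p),.045) for p in((268,268),(412,447),(258,553),(120,343))],0))"
```

```text
cup [0.55408435 0.18269501 0.125     ]
tare [0.41673501 0.24709672 0.058     ]
pan [0.5537148  0.18649248 0.045     ]
```

```bash
python3 -m jog '{"dp":[[-2,1,45],[-2,1,90],[-2,1,130],[-2,1,155],[-2,1,163],[-2,1,163],[-2,1,163]],"delta_rot":[[0,0,0],[0,0,0],[0,0,0],[0,0,0],[0,0,0],[0,0,0],[0,0,0]],"gripper":[-1,-1,-1,-1,-1,-1,-1]}'; python3 -c "
from h import *
st()"; python3 -m jog '{"dp":[[0,0,5],[0,0,10],[0,0,14],[0,0,17],[0,0,17.5],[0,0,17.5]],"delta_rot":[[0,0,0],[0,0,0],[0,0,0],[0,0,0],[0,0,0],[0,0,0]],"gripper":[-1,-1,-1,-1,-1,-1]}'; python3 -c "
from h import *
st()"
```

```text
time: 20.7
position: [0.4188, 0.2459, 0.0686]
tool_rot: [1.0, 0.001, 0.002, -0.001]
ft_force: [0.8, 0.9, 0.5]
grip_width: 0.0002
grip_force: 0.0
t 20.7 q [3.000e-01 6.040e-01 1.911e+00 1.000e-03 6.230e-01 1.869e+00] grasp [0.4187 0.2458 0.0876] z [ 0.004  0.002 -1.   ] F [0.8 0.9 0.5] w 0.0002 0.0
time: 21.3
position: [0.4185, 0.2458, 0.0508]
tool_rot: [1.0, 0.0, 0.002, -0.001]
ft_force: [1.7, 1.0, 4.2]
grip_width: 0.0005
grip_force: 2.3
t 21.3 q [3.000e-01 6.390e-01 1.920e+00 1.000e-03 5.780e-01 1.869e+00] grasp [0.4184 0.2458 0.0698] z [ 0.004  0.002 -1.   ] F [1.7 1.  4.2] w 0.0005 2.3
```

```bash
python3 -m jog '{"dp":[[0,0,1],[0,0,2],[0,0,2.5],[0,0,2.5],[0,0,2.5]],"delta_rot":[[0,0,0],[0,0,0],[0,0,0],[0,0,0],[0,0,0]],"gripper":[-1,-1,-1,-1,-1]}'; python3 -m jog '{"dp":[[0,0,-10],[0,0,-30],[0,0,-70],[0,0,-110],[0,0,-150],[0,0,-150],[0,0,-150],[0,0,-150],[0,0,-150]],"delta_rot":[[0,0,0],[0,0,0],[0,0,0],[0,0,0],[0,0,0],[0,0,0],[0,0,0],[0,0,0],[0,0,0]],"gripper":[-1,-1,-1,-1,-1,-1,-1,-1,-1]}';  python3 -c "
from h import *
st();save('scene','g1.png',(260,180,560,420),2.5)"
```

```text
time: 21.8
position: [0.4186, 0.2458, 0.0501]
tool_rot: [1.0, 0.001, 0.003, -0.001]
ft_force: [-1.4, 0.0, 21.6]
grip_width: 0.0005
grip_force: 10.5
time: 22.7
position: [0.4158, 0.2448, 0.1962]
tool_rot: [1.0, 0.0, -0.001, 0.0]
ft_force: [0.5, 0.3, -0.5]
grip_width: 0.0003
grip_force: 0.0
t 22.7 q [0.3   0.377 1.81  0.    0.957 1.869] grasp [0.4158 0.2448 0.2152] z [-0.002 -0.    -1.   ] F [ 0.5  0.3 -0.5] w 0.0003 0.0
```

View pics/g1.png

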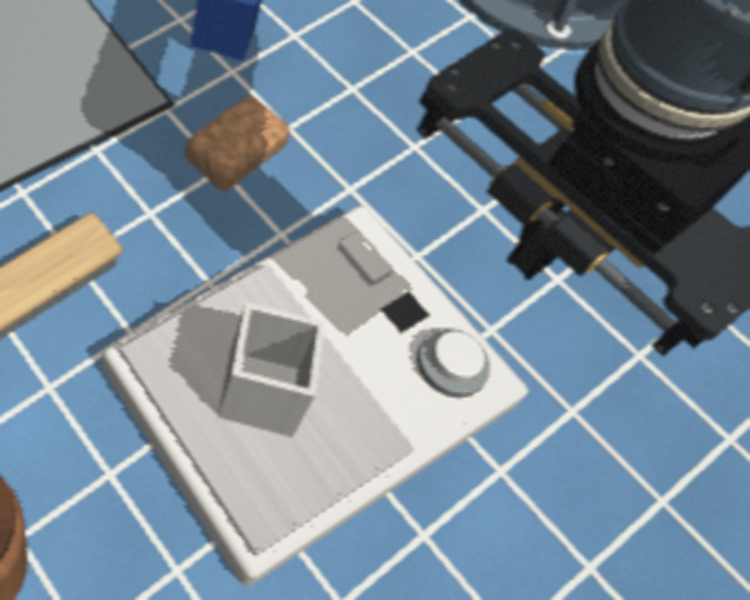

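The button bottomed out at 21.6 N and is back up at crop (461,355). The cup still stands at (277,348), and the arm is clear.

```bash
python3 -c "
from rig import robot
print(robot.hand_in())"
```

```text
the job is handed in; nothing more can be done
None
```

The job is handed in with no verdict returned: the cup stands mouth up in the middle of the pan, about 4 mm off centre by camera; the round button was pressed to its stop and sprang back; the bar key was not touched, and I saw no bystander move.

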